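Seat the slide carrier on the microscope stage

ROBOT

A 7-joint arm with a two-finger parallel gripper is mounted at the origin on the work surface. World frame = base frame: x ahead of the robot, y to its left, z up, the work surface at z = 0. Lengths are in mm, angles in rad, forces in N, time in s.
With the tool pointing down it reaches from about 425 to 925 mm from the base axis. Payload 6.8 kg.
Tool frame: the origin (TCP) lies at the very end of the fingers, on their centre line; the grasp point (between the pads) lies 19 mm behind it; y points along the fingers, x is the direction in which the jaws open and shut, and the axes are right-handed (so a half turn about y gives the same grasp; the last joint's range is limited). The gripper opens to 88 mm and grips with 3 to 60 N. Pads are 20 mm wide; open, the fingers measure 115 mm over their backs; the gripper's body (75 mm by 178 mm) begins 61 mm behind the grasp point.
Start: joints at [1.131, 0.477, 0.022, 1.555, -0.011, 1.109, -0.083], TCP at [219.888, -638.198, 198.664] pointing down, gripper open.
Joint ranges: [-2.96, 2.96], [-0.34, 2.1], [-1.41, 1.46], [0.24, 2.44], [-1.37, 4.51], [0.17, 1.92], [-2.96, 2.96]. Speed limits (rad/s): [2.39, 2.39, 3.14, 3.14, 3.14, 3.14, 3.14].

INTERFACE

Orientations are given as a rotation vector (axis times angle).
In Python, from bench import arm gives the robot as it stands. The module is installed in compiled form; this text tells all that it offers.
- The arm moves only by the tool servo_tool, never from a script. Its argument "moves" is a list that holds one entry, the list of rows, each a list of 7 numbers: the turn, a rotation vector about the tool's x, y, z in degrees, then the shift along the tool's x, y, z in m, then the closure in counts, from 0 (fully open) to 255 (shut). A call has 1 to 20 rows; each row shifts and turns the commanded pose from where the row before left it, along the tool's axes as they then stand; what a row does not reach is not made up. A row lasts 1/12 s, in which the tool goes at most 41.7 mm and 7.16 degrees, less where a joint would pass 70% of its speed; a pose out of reach is approached as far as the arm can. A call is refused whole if a number of a shift passes 0.0417 or a number of a turn 7.16, either way. A call with a gripper value outside its range is refused whole. The fingers move at their own pace and stop on an object; "force" is the grip in N (left out, the last holds). Time passes only in rows, so rows that do not move let the fingers close. It gives the time, the measured TCP pose, the force and the opening at its end, in the units of the state.
- arm.get_state(): the state, without advancing time (a new reading comes with each control period).
- arm.get_image(name): name is "side" or "top" or "wrist"; returns the picture (384x512x3 uint8, red, green, blue); there is no depth.
- arm.camera_params(name): a dict with "fx", "fy", "cx", "cy" (pixels), "origin" and "orientation" of the camera in the world. Camera axes: x right, y down, z forward; pixel columns grow to the right and rows downward; lengths in mm; the calibration is good to about 2 mm. A picture is of the moment at which its call begins: read the wrist's pose just before it. camera_params takes no time and is no camera call; for the wrist camera it gives the pose at the moment of the call.
- arm.close_job(): hands the job in, once; it reports no verdict.
Trained networks look in the newest picture that a camera, given by its name, has taken for a name from the list of things; names that differ only in an ending like _2 or _b are one class to them, and where a whole thing is asked for, a point or a joint stands for the part that bears it (a point fixed in the world has none). Each returns a list of dicts, best first, with "score" (0 to 1); they miss things now and then, are a little off and sometimes report something else, mostly with a low value. They report only what shows in the picture. A call takes as long as a camera call. They do not tell look-alikes from the thing itself.
- arm.spot_in(thing, camera): "at" ([column, row] in pixels, amid what is visible of it).
The state is a dict: "clock": time; "q": joint angles; "joint_velocities": joint speeds; "joint_efforts": joint torques, N m; "ee_pos": TCP position; "orientation": TCP orientation; "wrist_force": force on the tool from outside, world axes, zero at the start; "torque": the same for the moment, N m; "gripper_width": finger opening in mm.
Only numpy, scipy, OpenCV 4.12 (cv2) and the standard library are available. Lean on these libraries where they do the work, as an engineer would, in place of code of your own. Each camera call takes 0.05 s, during which the arm holds its last target.

TASK

The four-slide carrier plate lies askew on the microscope's stage, propped up on the two locating pins. Nudge it with the fingertips, using the straight-edge rail behind it as a guide, back and then sideways until its hole and slot drop over the pins and it lies flat on the stage. Do not pick the carrier up, and leave the things on the bench beside the microscope where they are.

Things in the scene. Friction and masses are not known exactly. Their poses are not given: they have to be found in the camera images.
- microscope: Post-stand digital microscope, fixed: cream base (x -120 to 180, y -150 to 200 mm, 27 mm high), dark flat stage, steel column at the far left corner. Origin on the bench under the stage's middle; x points across the stage to the rail, y left along the rail, z up. Stage top plate: 200 mm (x) by 280 mm (y), centred on the origin, top face 62 mm above the bench; it does not move.
- carrier: Loose smooth aluminium plate with four glass slides, 124 (x) x 160 (y) x 8 mm, about 0.28 kg. Origin: centre of its underside; x points to its far long edge, which faces the rail, y left, z up. Starts with its far part propped on the pins and its near edge on the stage (tipped 3 degrees), turned up to 6 degrees either way, 5 to 14 mm short of its seated place in x and 12 to 38 mm off to the right.
- left_hole (a point): Centre, at the underside of the carrier, of its round through hole, 9.8 mm in diameter, 26 mm from the far edge and 35 mm left of the middle (36, 35, 0 mm in the carrier's frame).
- right_slot (a point): Centre, at the underside of the carrier, of its slot, 9.8 mm wide in x and 14 mm long in y, 26 mm from the far edge and 35 mm right of the middle (36, -35, 0 mm in the carrier's frame).
- left_pin (a point): Foot, level with the stage's top face, of the left locating pin: steel, 8 mm in diameter, 6 mm tall, the upper 3 mm tapering to a flat 4 mm across. It belongs in the round hole. At x = 46, y = 35 mm in the microscope's frame.
- right_pin (a point): Foot, level with the stage's top face, of the right locating pin, the same as the left; it belongs in the slot. At x = 46, y = -35 mm in the microscope's frame.
- rail_face (a point): Aluminium straight-edge rail fixed along the stage's far side: 240 mm long, 10 mm thick, 18 mm high above the stage, with two dark index lines on top, level with the pins in y. This point: middle of the foot of its near face, at stage level (72.5, 0, 62 mm in the microscope's frame). The seated carrier's far edge is parallel to this face, 0.5 mm from it.
- stage_center (a point): Where the centre of the carrier's underside lies when it is seated: on the stage's top face at x = 10, y = 0 mm in the microscope's frame.
- oil_bottle: Bystander: amber immersion-oil bottle with black cap, 28 mm across, 62 mm tall, standing on the bench to the right of the microscope. Origin at the centre of its underside.
- objective: Bystander: spare steel microscope objective, 25 mm across, 45 mm tall, standing on the bench to the right of the microscope. Origin at the centre of its underside.
- slide_box: Bystander: closed grey and black slide box, 97 x 147 x 36 mm, lying on the bench to the left of the microscope. Origin at the centre of its underside.
- head (a point): Middle of the camera head, a cream and black upright cylinder 60 mm across, fixed, from 150 to 333 mm above the bench, swung out to the left (145, 305 mm in the microscope's x, y). An arm joins it to the steel column: 32 mm thick, 317 mm tall, at (145, 165) mm, with a 54 x 60 mm carriage and focus knobs (out to 53 mm either way in x) around it from 200 to 270 mm height.
Not all that is in view belongs to the job. There is more than one size of the carrier; the job needs the smallest.

How it is judged:
By the outcome, as a careful person would: the job done as asked, in the order asked, and still so for the second after the job is handed in, with the robot touching nothing.
It also fails if it takes over 51 s, if anything falls off the work surface, if the arm or the gripper's body presses on something with over 40 N, if the wrist force passes 120 N, or if a joint passes its speed limit or range.

## Working session

There is one attempt and no reset: what is moved stays moved. The work goes in short steps, Python scripts to look and compute and a tool call to move; the robot and the scene stay as the last step left them, time stands still between calls to the robot, and variables do not carry over. Pictures are saved under pics/ and viewed, and the job is handed in when it is done.

Besides the shell and the picture viewer there is one more tool, called after "Call:" in YAML: its name, and indented under it one key for each argument. servo_tool: Moves the arm, as the interface text tells. Its arguments: {"type":"object","properties":{"moves":{"type":"array","items":{"type":"array","items":{"type":"array","items":{"type":"number"}}}},"force":{"type":"number"}},"required":["moves"]}

```bash
mkdir -p pics
python3 - <<'E'
from bench import arm
import cv2, json
s=arm.get_state()
print({k:(v if not hasattr(v,'tolist') else v.tolist()) for k,v in s.items()})
for n in ["side","top","wrist"]:
    im=arm.get_image(n); cv2.imwrite(f"pics/a_{n}.png",cv2.cvtColor(im,cv2.COLOR_RGB2BGR)); print(n,arm.camera_params(n))
    for t in ["carrier","left_pin","rail_face","left_hole","right_slot","microscope"]:
        print(t,[(r['at'],round(r['score'],2)) for r in arm.spot_in(t,n)][:3])
E
```

```text
{'clock': 0.0, 'q': [1.1309089583822147, 0.47779913806044727, 0.022368382068626336, 1.5564129215959714, -0.011485552508185462, 1.1093018918253696, -0.08308676063222095], 'joint_velocities': [-0.00016052525412266254, -0.00010624366045547276, -0.000267413499858681, 0.00170396646699939, -0.0007647240801130149, -0.00026380189593923093, -0.0003523795569005968], 'joint_efforts': [0.0004029515912407078, -58.28457713127136, 1.5348519757390022, -27.261085510253906, -0.054352692095562816, 0.01698589709121734, 0.0001035292598317028], 'ee_pos': [219.62678395353544, -637.604137802772, 197.69924337516204], 'orientation': [-1.3471643009689227, 0.962544375030854, -0.9599847195012577], 'wrist_force': [1.0365367946722401, 0.12015945862619072, -0.10730130839823114], 'torque': [-0.05917153455853619, 0.036676801454625645, 0.0456180785176378], 'gripper_width': 87.7439836813734}
side {'fx': 384.65538258337324, 'fy': 384.65538258337324, 'cx': 252.90487859348667, 'cy': 193.56406971710848, 'origin': array([ 368.58615468, -619.0805907 ,  881.50057398]), 'orientation': array([-2.36416558,  0.28313402, -0.113589
[... 635 characters left out ...]
.6], 0.98), ([217.9, 280.2], 0.97), ([361.5, 261.8], 0.78)]
left_pin [([223.8, 149.2], 0.88)]
rail_face [([224.6, 146.8], 0.61)]
left_hole [([264.2, 177.6], 0.78), ([221.1, 280.8], 0.77), ([363.9, 257.2], 0.72)]
right_slot [([265.3, 173.7], 0.9), ([216.3, 278.7], 0.78), ([360.7, 261.8], 0.67)]
microscope [([228.0, 147.7], 0.9)]
wrist {'fx': 293.69858998066815, 'fy': 293.69858998066815, 'cx': 254.71866670916927, 'cy': 189.2740327387072, 'origin': array([ 288.33828018, -614.20172326,  385.79590234]), 'orientation': array([ 2.37035138, -1.69098721, -0.23035688])}
carrier [([12.7, 5.7], 0.78)]
left_pin []
rail_face []
left_hole [([14.7, 9.5], 0.67)]
right_slot [([13.0, 5.3], 0.56)]
microscope []
```

Run:
```python
import cv2
for n in ["side","top"]:
    im=cv2.imread(f"pics/a_{n}.png"); cv2.imwrite(f"pics/a_{n}_z.png",cv2.resize(im,(800,600),interpolation=cv2.INTER_CUBIC))
im=cv2.imread("pics/a_top.png")[80:260,150:390]; cv2.imwrite("pics/a_top_c.png",cv2.resize(im,(800,600),interpolation=cv2.INTER_CUBIC))
```

```text
(no output)
```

View pics/a_side_z.png

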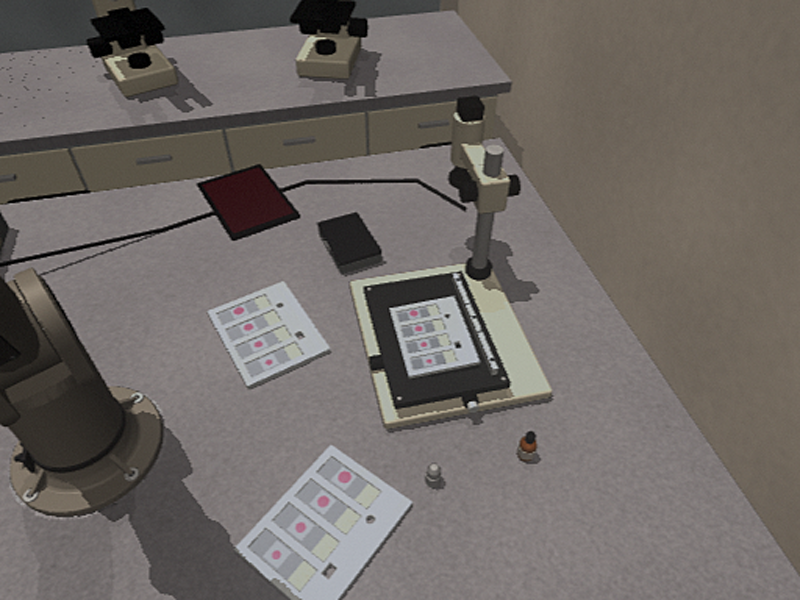

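View pics/a_top_z.png

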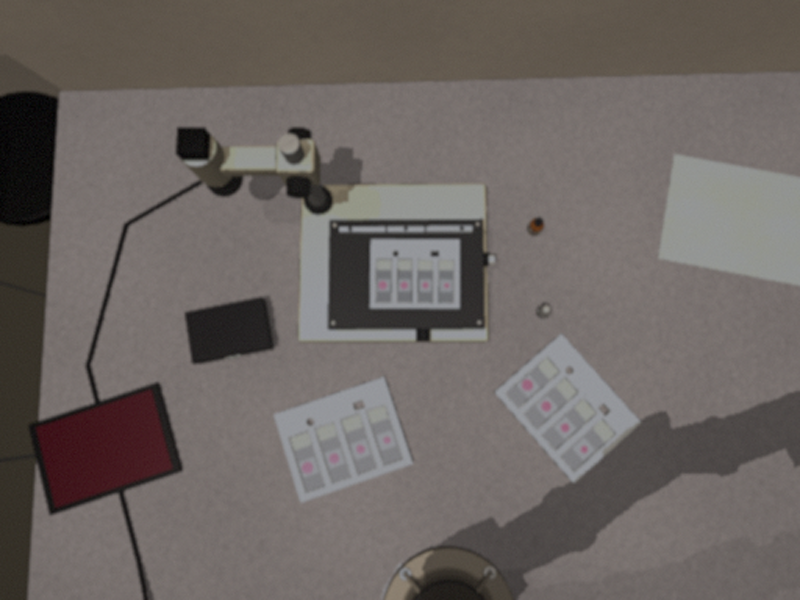

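View pics/a_top_c.png

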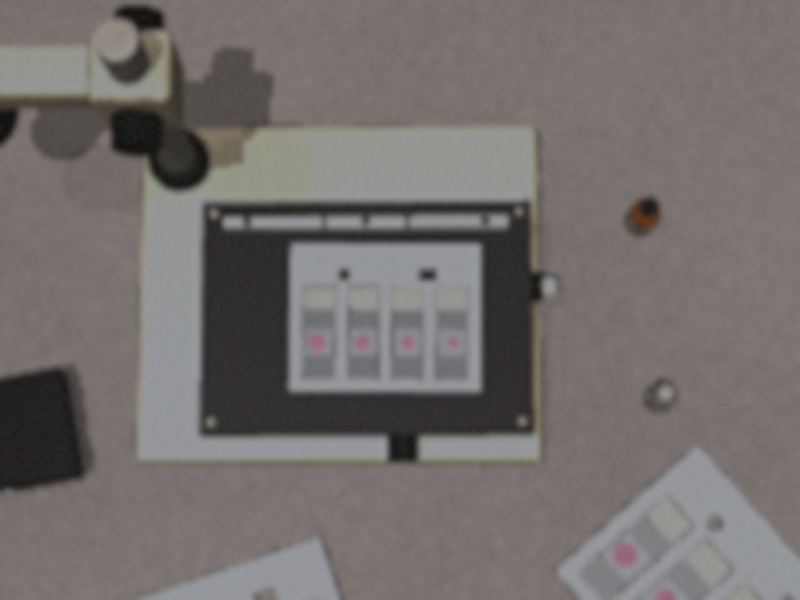

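View pics/a_wrist.png

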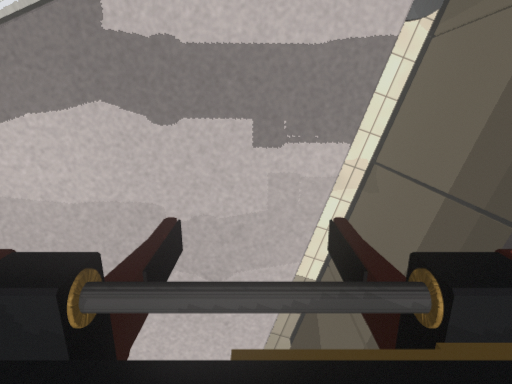

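```bash
cat > h.py <<'E'
import numpy as np, cv2
from scipy.spatial.transform import Rotation as R
from scipy.optimize import least_squares
def rays(cp,px):
    px=np.atleast_2d(np.asarray(px,float))
    d=np.c_[(px[:,0]-cp['cx'])/cp['fx'],(px[:,1]-cp['cy'])/cp['fy'],np.ones(len(px))]
    return R.from_rotvec(cp['orientation']).apply(d)
def onz(cp,px,z):
    d=rays(cp,px); o=np.array(cp['origin']); return o+d*((z-o[2])/d[:,2])[:,None]
def proj(cp,P):
    c=R.from_rotvec(cp['orientation']).inv().apply(np.atleast_2d(P)-np.array(cp['origin']))
    return np.c_[cp['fx']*c[:,0]/c[:,2]+cp['cx'],cp['fy']*c[:,1]/c[:,2]+cp['cy']]
def fit2d(L,W):  # W = Rz(a) L + t
    L=np.array(L,float);W=np.array(W,float)[:,:2]
    Lc=L-L.mean(0);Wc=W-W.mean(0)
    a=np.arctan2((Lc[:,0]*Wc[:,1]-Lc[:,1]*Wc[:,0]).sum(),(Lc*Wc).sum())
    M=np.array([[np.cos(a),-np.sin(a)],[np.sin(a),np.cos(a)]])
    t=W.mean(0)-M@L.mean(0)
    return a,t,W-(L@M.T+t)
E
python3 - <<'E'
from h import *
from bench import arm
cp=arm.camera_params("top")
s=.3
c=lambda p:[(150+(p[0]+.5)*s-.5),(80+(p[1]+.5)*s-.5)]
st=[c(p) for p in [(204,205),(530,203),(535,434),(201,435)]]
W=onz(cp,st,62); print(W.round(1))
a,t,r=fit2d([(100,140),(100,-140),(-100,-140),(-100,140)],W);print("scope",np.degrees(a),t,r.round(1))
ca=[c(p) for p in [(290,242),(481,243),(483,392),(289,392)]]
C=onz(cp,ca,75);print(C.round(1))
b,u,r=fit2d([(62,80),(62,-80),(-62,-80),(-62,80)],C);print("car",np.degrees(b),u,r.round(1))
M=np.array([[np.cos(a),-np.sin(a)],[np.sin(a),np.cos(a)]])
print("rel",M.T@(u-t),np.degrees(b-a))
E
```

```text
[[699.8 199.5  62. ]
 [694.6 -78.8  62. ]
 [496.8 -76.   62. ]
 [502.1 202.3  62. ]]
scope -0.9908994489796865 [598.31928662  61.72321388] [[-0.9 -0.5]
 [-1.3  1.2]
 [ 0.9  0.5]
 [ 1.3 -1.2]]
[[662.3 125.1  75. ]
 [657.5 -35.4  75. ]
 [531.2 -33.2  75. ]
 [534.8 127.3  75. ]]
car -1.3019898518977016 [596.46673684  45.96179537] [[ 2.   0.6]
 [ 0.9  0.1]
 [-1.4 -0.6]
 [-1.5 -0.1]]
rel [ -1.57970114 -15.79109871] -0.311090402918015
```

Run:
```python
from h import *
from bench import arm
s=arm.get_state()
Rm=R.from_rotvec(s['orientation']).as_matrix();print(Rm.round(3))
cp=arm.camera_params("wrist");print(Rm.T@(np.array(cp['origin'])-s['ee_pos']));print((Rm.T@R.from_rotvec(cp['orientation']).as_matrix()).round(3))
M=lambda p:(R.from_euler('z',-0.99,degrees=True).apply([p[0],p[1],0])+[598.3,61.7,0]).round(1)
for p in [(-85,-16),(-64,-16),(10,0),(0,-96),(72.5,0),(145,165)]: print(p,M(p))
```

```text
[[ 0.326  0.     0.945]
 [-0.945 -0.     0.326]
 [ 0.    -1.     0.   ]]
[  -0.38911715 -187.10466323   72.54535221]
[[ 1.    -0.     0.   ]
 [-0.    -0.268  0.963]
 [-0.    -0.963 -0.268]]
(-85, -16) [513.   47.2   0. ]
(-64, -16) [534.   46.8   0. ]
(10, 0) [608.3  61.5   0. ]
(0, -96) [596.6 -34.3   0. ]
(72.5, 0) [670.8  60.4   0. ]
(145, 165) [746.1 224.2   0. ]
```

Call:
servo_tool:
  moves:
    - [[0, 6.67, 0, 0, 0, 0, 0], [0, 6.67, 0, 0, 0, 0, 0], [0, 6.66, 0, 0, 0, 0, 0], [0, 0, 0, -0.033, 0, 0.023, 0], [0, 0, 0, -0.033, 0, 0.023, 0], [0, 0, 0, -0.033, 0, 0.023, 0], [0, 0, 0, -0.033, 0, 0.023, 0], [0, 0, 0, -0.033, 0, 0.023, 0], [0, 0, 0, -0.033, 0, 0.023, 0], [0, 0, 0, -0.033, 0, 0.023, 0], [0, 0, 0, -0.033, 0, 0.023, 0], [0, 0, 0, -0.033, 0, 0.023, 0], [0, 0, 0, -0.033, 0, 0.023, 0], [0, 0, 0, -0.033, 0, 0.023, 0], [0, 0, 0, -0.033, 0, 0.023, 0], [0, 0, 0, -0.033, 0, 0, 0], [0, 0, 0, -0.033, 0, 0, 0], [0, 0, 0, -0.033, 0, 0, 0], [0, 0, 0, -0.033, 0, 0, 0], [0, 0, 0, -0.033, 0, 0, 0]]

```text
clock: 2.72
ee_pos: [505.4, -80.5, 198.9]
orientation: [-1.201, 1.222, -1.222]
wrist_force: [1.1, 0.1, -0.6]
gripper_width: 87.8
```

Call:
servo_tool:
  moves:
    - [[0, 0, 0, -0.033, 0, 0, 0], [0, 0, 0, -0.033, 0, 0, 0], [0, 0, 0, -0.033, 0, 0, 0], [0, 0, 0, -0.03, 0, 0.005, 0], [0, 0, 0, 0, 0, 0, 0], [0, 0, 0, 0, 0, 0, 0]]

```text
clock: 3.22
ee_pos: [512.9, 48.7, 198.8]
orientation: [-1.202, 1.219, -1.219]
wrist_force: [-0.4, -0.2, -0.3]
gripper_width: 88.0
```

```bash
cat >> h.py <<'E'
def shot(n,f):
    from bench import arm
    s=arm.get_state(); cp=arm.camera_params(n); im=cv2.cvtColor(arm.get_image(n),cv2.COLOR_RGB2BGR)
    cv2.imwrite(f"pics/{f}.png",im); np.save(f"pics/{f}.npy",cp,allow_pickle=True)
    cv2.imwrite(f"pics/{f}_z.png",cv2.resize(im,(800,600),interpolation=cv2.INTER_CUBIC))
    a=np.radians(-0.99);M=np.array([[np.cos(a),-np.sin(a)],[np.sin(a),np.cos(a)]])
    Rm=R.from_rotvec(s['orientation']).as_matrix()
    print(s['clock'],"tcp",np.round(s['ee_pos'],1),"mic",(M.T@(np.array(s['ee_pos'])[:2]-[598.3,61.7])).round(1),"F",np.round(s['wrist_force'],1),"w",s['gripper_width'],"zyaw",np.degrees(np.arctan2(Rm[1,2],Rm[0,2])).round(2),"yax",Rm[:,1].round(3))
E
python3 - <<'E'
from h import *
shot("wrist","b_wrist")
E
```

```text
3.2167 tcp [512.9  48.7 198.8] mic [-85.2 -14.4] F [-0.4 -0.2 -0.3] w 88.00282036014394 zyaw -0.76 yax [ 0.  0. -1.]
```

View pics/b_wrist_z.png

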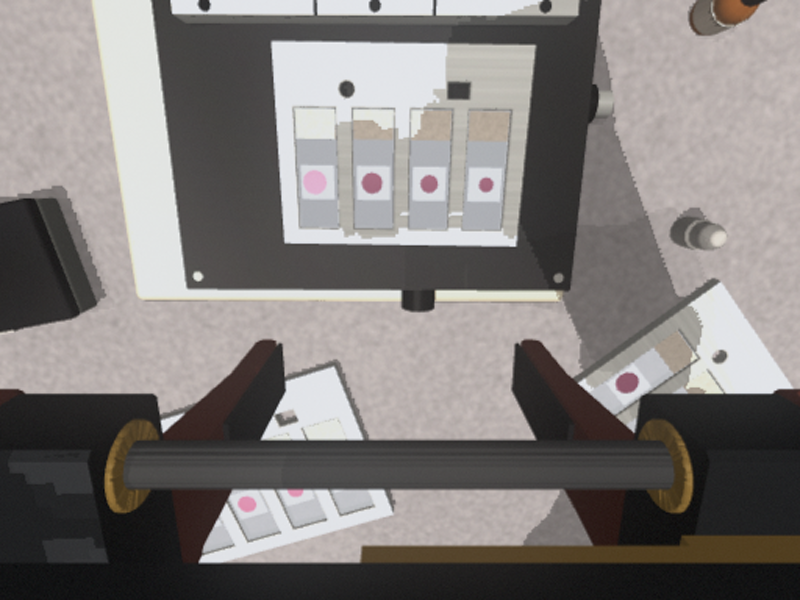

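```bash
cat >> h.py <<'E'
U=lambda p:[(p[0]+.5)*.64-.5,(p[1]+.5)*.64-.5]
def load(f): return np.load(f"pics/{f}.npy",allow_pickle=True).item()
def carfit(cp,pts,tilt):
    """pts zoom px of TOP corners fl,fr,nr,nl"""
    px=np.array([U(p) for p in pts]); L=np.array([(62,80,8),(62,-80,8),(-62,-80,8),(-62,80,8)],float)
    def model(v):
        t=np.radians(tilt); Q=L+[62,0,0]; Q=R.from_euler('y',-t).apply(Q)-[62*np.cos(t),0,0]
        return R.from_euler('z',v[2]).apply(Q)+[v[0],v[1],62]
    s=least_squares(lambda v:(proj(cp,model(v))-px).ravel(),[597,46,0])
    return s.x,s.fun.reshape(-1,2)
E
python3 - <<'E'
from h import *
cp=load("b_wrist")
v,r=carfit(cp,[(272,41),(535,44),(517,246),(284,243)],3);print(v[:2],np.degrees(v[2]),r.round(1).tolist())
st=onz(cp,[U((186,288)),U((571,290))],62);print("near stage corners",st.round(1))
il=onz(cp,[U((316,12)),U((435,12))],80);print("index",il.round(1))
rf=onz(cp,[U((172,14)),U((578,18))],80);print("rail top near edge ends",rf.round(1))
sc=onz(cp,[U((198,276)),U((558,278))],62);print(sc.round(1))
E
```

```text
[597.27797078  45.27450235] -1.4638026315674182 [[-0.3, 0.1], [0.1, 0.4], [-0.6, -0.4], [0.7, -0.3]]
near stage corners [[503.5 203.8  62. ]
 [498.2 -77.   62. ]]
index [[675.   95.2  80. ]
 [674.1  25.   80. ]]
rail top near edge ends [[675.2 180.4  80. ]
 [669.8 -59.7  80. ]]
[[512.3 193.9  62. ]
 [507.3 -66.8  62. ]]
```

Call:
servo_tool:
  moves:
    - [[0, 0.3, 0, 0.002, 0.04, 0, 0], [0, 0, 0, 0, 0.04, 0, 0], [0, 0, 0, 0, 0.034, 0, 0], [0, 0, 0, 0, 0.0185, 0, 0], [0, 0, 0, 0, 0, 0, 0], [0, 0, 0, 0, 0, 0, 0]]

```text
clock: 3.77
ee_pos: [512.2, 43.2, 65.8]
orientation: [-1.2, 1.228, -1.227]
wrist_force: [-0.0, 0.4, 0.0]
gripper_width: 88.0
```

Run:
```python
from h import *
shot("wrist","c_wrist")
shot("side","c_side")
im=cv2.imread("pics/c_side.png")[160:280,220:380];cv2.imwrite("pics/c_side_c.png",cv2.resize(im,(800,600),interpolation=cv2.INTER_CUBIC))
```

```text
3.7667 tcp [512.2  43.2  65.8] mic [-85.7 -20. ] F [-0.   0.4  0. ] w 88.03143781234864 zyaw -1.41 yax [-0.002 -0.001 -1.   ]
3.8167 tcp [513.4  43.7  67. ] mic [-84.6 -19.5] F [ 0.1 -0.2 -0.5] w 87.87619061778331 zyaw -1.4 yax [ 0.001 -0.    -1.   ]
```

View pics/c_wrist_z.png

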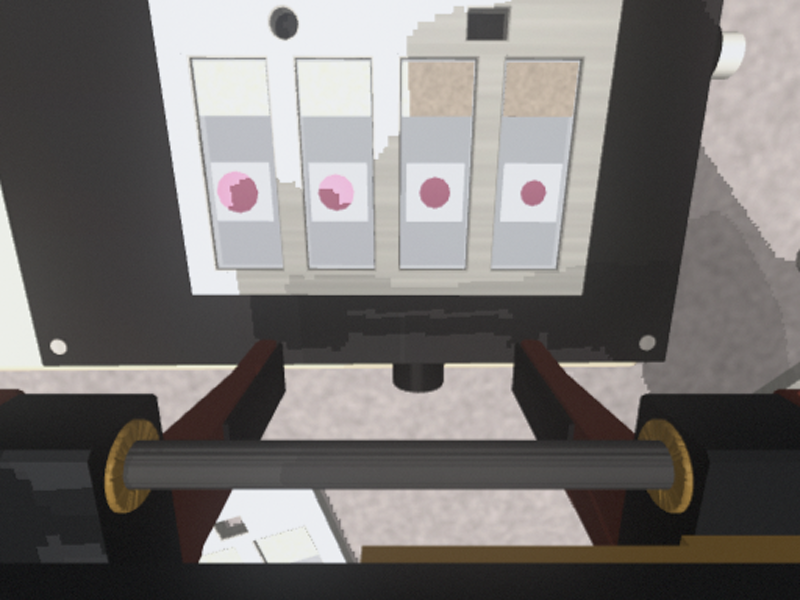

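View pics/c_side_c.png

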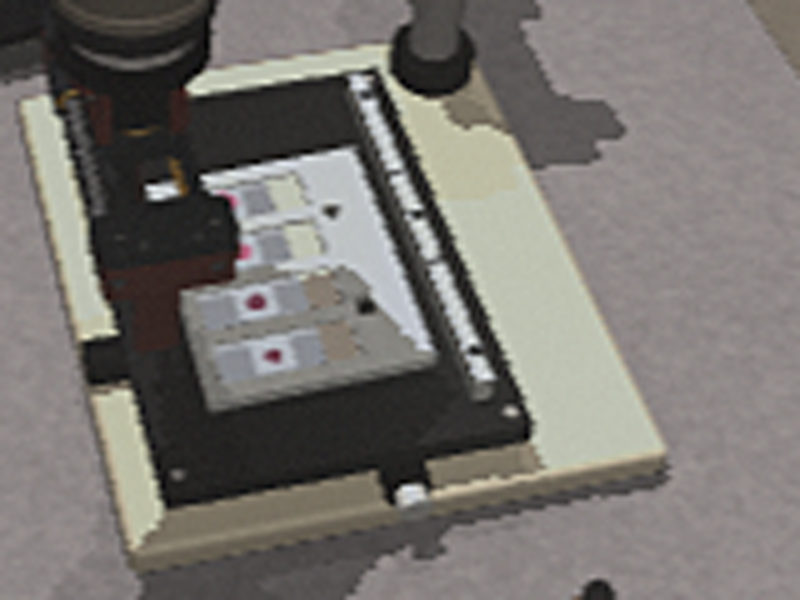

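Call:
servo_tool:
  moves:
    - [[0, 0, 0, 0, 0.002, 0.005, 0], [0, 0, 0, 0, 0, 0.005, 0], [0, 0, 0, 0, 0, 0.002, 0], [0, 0, 0, 0, 0, 0.0015, 0], [0, 0, 0, 0, 0, 0.0015, 0], [0, 0, 0, 0, 0, 0.0015, 0], [0, 0, 0, 0, 0, 0.0015, 0], [0, 0, 0, 0, 0, 0.0015, 0], [0, 0, 0, 0, 0, 0, 0]]

```text
clock: 4.62
ee_pos: [532.5, 44.4, 64.1]
orientation: [-1.198, 1.226, -1.226]
wrist_force: [-0.3, 0.4, 0.3]
gripper_width: 87.8
```

Run:
```python
from h import *
shot("wrist","d_wrist")
shot("side","d_side")
```

```text
4.6167 tcp [532.5  44.4  64.1] mic [-65.5 -18.4] F [-0.3  0.4  0.3] w 87.79266441548135 zyaw -1.29 yax [ 0.  0. -1.]
4.6667 tcp [532.3  44.4  64.1] mic [-65.7 -18.4] F [-1.2 -0.6  0.2] w 87.54288702687377 zyaw -1.29 yax [-0. -0. -1.]
```

View pics/d_wrist_z.png

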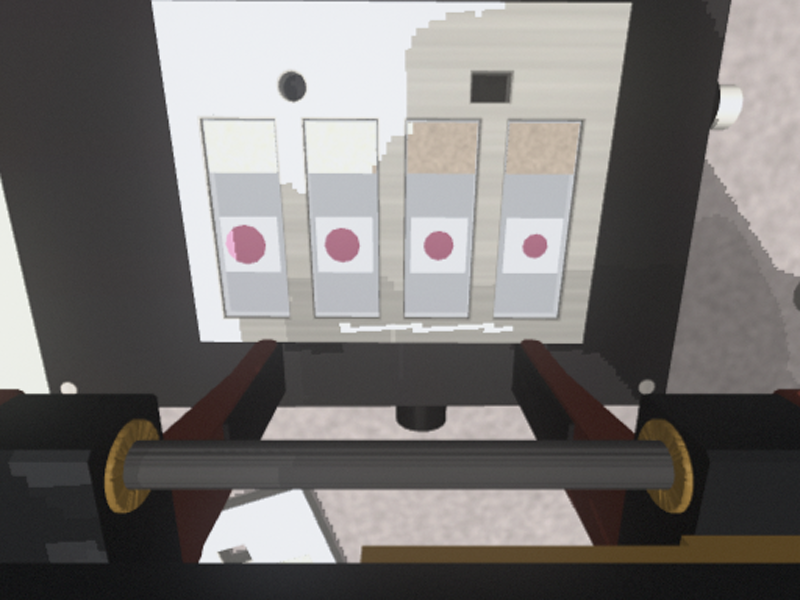

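Call:
servo_tool:
  moves:
    - [[0, 0, 0, 0, 0, 0.001, 0], [0, 0, 0, 0, 0, 0.001, 0], [0, 0, 0, 0, 0, 0.001, 0], [0, 0, 0, 0, 0, 0.001, 0], [0, 0, 0, 0, 0, 0, 0]]

```text
clock: 5.13
ee_pos: [536.5, 44.3, 64.2]
orientation: [-1.198, 1.226, -1.226]
wrist_force: [-0.6, 0.2, -0.5]
gripper_width: 87.5
```

Call:
servo_tool:
  moves:
    - [[0, 0, 0, 0, 0, 0.001, 0], [0, 0, 0, 0, 0, 0.001, 0], [0, 0, 0, 0, 0, 0, 0]]

```text
clock: 5.38
ee_pos: [538.5, 44.3, 64.2]
orientation: [-1.198, 1.226, -1.226]
wrist_force: [-0.1, 0.0, 0.9]
gripper_width: 87.3
```

Run:
```python
from h import *
shot("wrist","e_wrist")
shot("side","e_side")
im=cv2.imread("pics/e_side.png")[160:280,220:380];cv2.imwrite("pics/e_side_c.png",cv2.resize(im,(800,600),interpolation=cv2.INTER_CUBIC))
```

```text
5.3833 tcp [538.5  44.3  64.2] mic [-59.5 -18.4] F [-0.1  0.   0.9] w 87.33917885536346 zyaw -1.29 yax [ 0.  0. -1.]
5.4333 tcp [538.4  44.3  64.2] mic [-59.6 -18.4] F [ 0.5  0.4 -0.4] w 87.83192850404602 zyaw -1.29 yax [ 0.  0. -1.]
```

View pics/e_wrist_z.png

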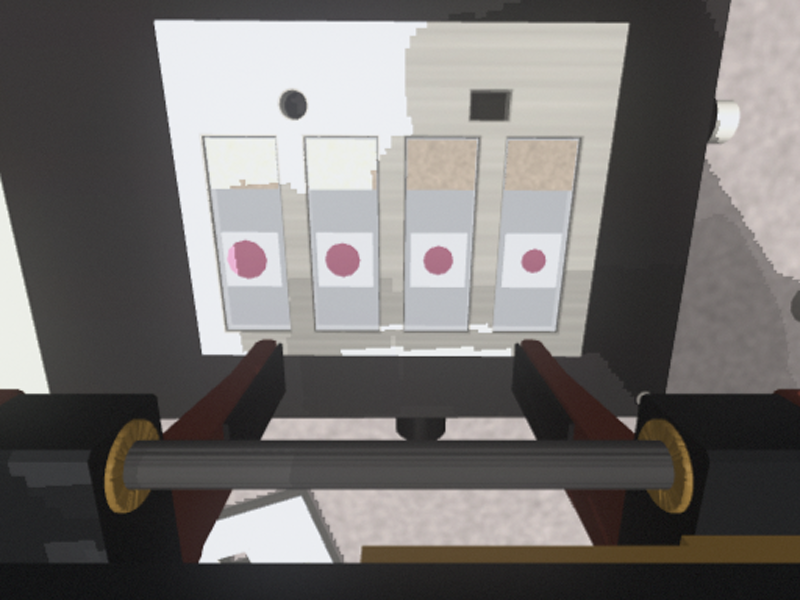

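View pics/e_side_c.png

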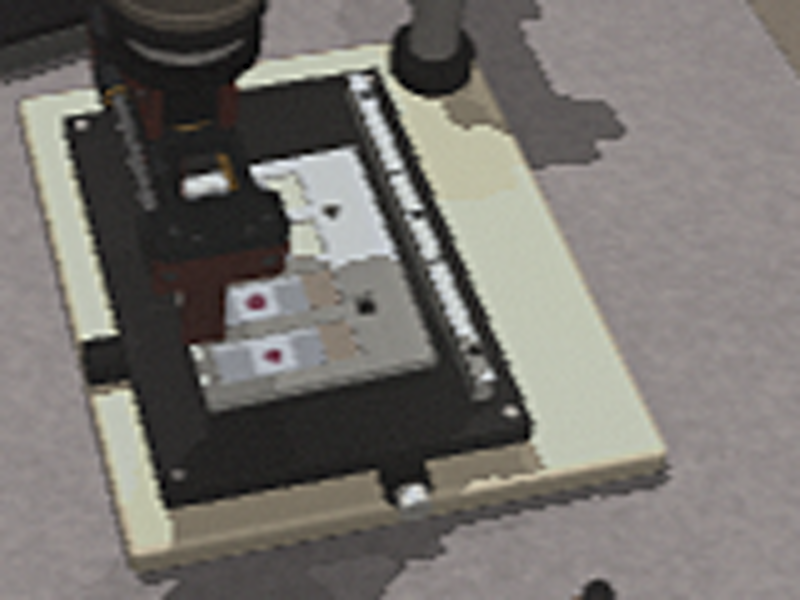

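Run:
```python
from h import *
cp=load("e_wrist")
v,r=carfit(cp,[(155,20),(629,23),(581,355),(202,355)],3);print(v[:2],np.degrees(v[2]),r.round(1).tolist())
T=np.array([538.45,44.3,64.2]);a=np.radians(-1.2)
ez=np.array([np.cos(a),np.sin(a),0]);ex=np.array([np.sin(a),-np.cos(a),0])
for x in (-44,-57.5,44):
  for z in (0,5,10):
    for h in (0,20):
      print(x,z,h,((proj(cp,T+ex*x+ez*z+[0,0,h])[0]+.5)/.64-.5).round(0))
im=cv2.imread("pics/e_wrist.png")[190:290,120:400];cv2.imwrite("pics/e_w_c.png",cv2.resize(im,None,fx=2.8,fy=2.8,interpolation=cv2.INTER_CUBIC))
```

```text
[597.32498299  45.44174926] -1.574853521677584 [[0.6, 0.4], [-0.8, 0.1], [-0.6, -0.1], [1.0, -1.2]]
-44 0 0 [297. 341.]
-44 0 20 [287. 360.]
-44 5 0 [297. 331.]
-44 5 20 [286. 348.]
-44 10 0 [296. 320.]
-44 10 20 [285. 336.]
-57.5 0 0 [266. 342.]
-57.5 0 20 [252. 360.]
-57.5 5 0 [265. 331.]
-57.5 5 20 [251. 348.]
-57.5 10 0 [264. 320.]
-57.5 10 20 [250. 336.]
44 0 0 [500. 341.]
44 0 20 [510. 360.]
44 5 0 [500. 330.]
44 5 20 [511. 348.]
44 10 0 [501. 319.]
44 10 20 [512. 336.]
```

View pics/e_w_c.png

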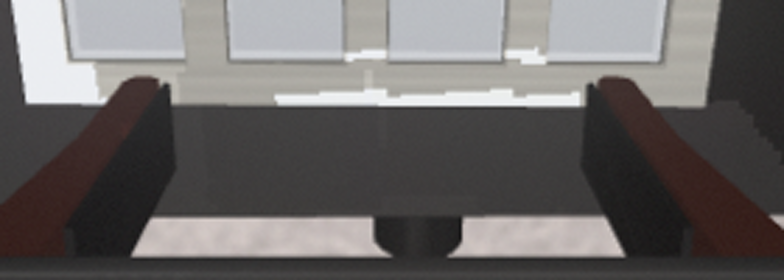

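Run:
```python
from h import *
cp=load("e_side")
T=np.array([538.45,44.3,64.2]);a=np.radians(-1.2)
ez=np.array([np.cos(a),np.sin(a),0]);ex=np.array([np.sin(a),-np.cos(a),0])
f=lambda P:((proj(cp,P)[0]+.5-[240,190])*10).round(0)
for x in (44,57.5):
  for z in (-10,10):
    for h in (0,10,20):
      print(x,z,h,f(T+ex*x+ez*z+[0,0,h]))
print("nearright corner top",f([533.3,-33,70]),"nearleft",f([537,127,70]),f([535.3,46,70]))
for n in "ce":
  im=cv2.imread(f"pics/{n}_side.png")[190:250,240:320];cv2.imwrite(f"pics/{n}_s_c.png",cv2.resize(im,(800,600),interpolation=cv2.INTER_NEAREST))
```

```text
44 -10 0 [165. 425.]
44 -10 10 [165. 401.]
44 -10 20 [165. 378.]
44 10 0 [237. 412.]
44 10 10 [238. 389.]
44 10 20 [238. 365.]
57.5 -10 0 [176. 464.]
57.5 -10 10 [176. 441.]
57.5 -10 20 [176. 417.]
57.5 10 0 [249. 451.]
57.5 10 10 [250. 428.]
57.5 10 20 [250. 404.]
nearright corner top [217. 505.] nearleft [91. 71.] [152. 279.]
```

View pics/e_s_c.png

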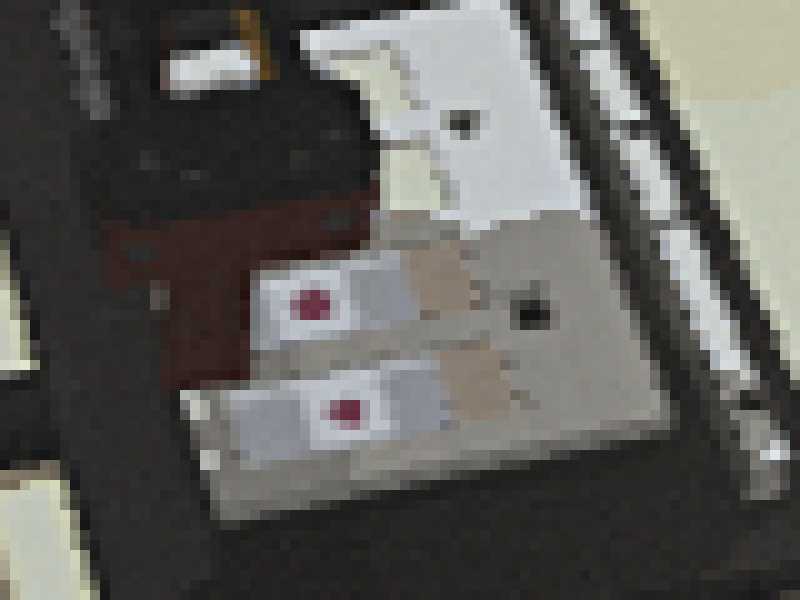

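View pics/c_s_c.png

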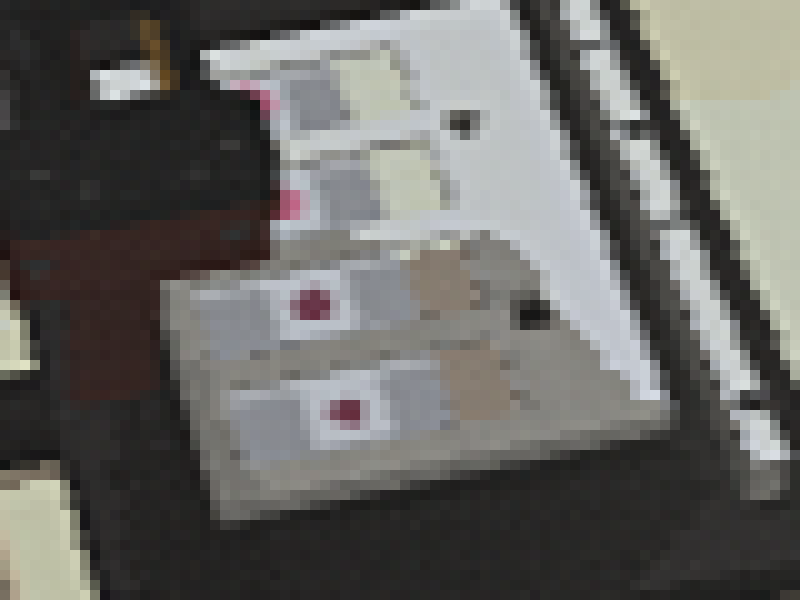

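Call:
servo_tool:
  moves:
    - [[0, 0, 0, 0, 0, -0.011, 0], [0, 0, 0, 0, 0, -0.011, 0], [0, 0, 0, 0, 0, 0, 0], [0, 0, 0, 0, 0.008, 0, 0], [0, 0, 0, 0, 0.006, 0, 0], [0, 0, 0, 0, 0, 0, 0], [0, 0, 0, 0, 0, 0, 0]]

```text
clock: 6.07
ee_pos: [516.1, 44.7, 49.5]
orientation: [-1.199, 1.227, -1.225]
wrist_force: [0.4, -0.5, 0.6]
gripper_width: 87.5
```

Run:
```python
from h import *
shot("side","f_side")
shot("wrist","f_wrist")
cv2.imwrite("pics/f_s_c.png",cv2.resize(cv2.imread(f"pics/f_side.png")[190:250,240:320],(800,600),interpolation=cv2.INTER_NEAREST))
```

```text
6.0667 tcp [516.1  44.7  49.5] mic [-81.9 -18.4] F [ 0.4 -0.5  0.6] w 87.5120591651807 zyaw -1.29 yax [-0.001 -0.    -1.   ]
6.1167 tcp [516.3  44.8  49.8] mic [-81.7 -18.3] F [-0.3  0.5  0.3] w 87.99078928465259 zyaw -1.29 yax [-0.001  0.    -1.   ]
```

View pics/f_s_c.png

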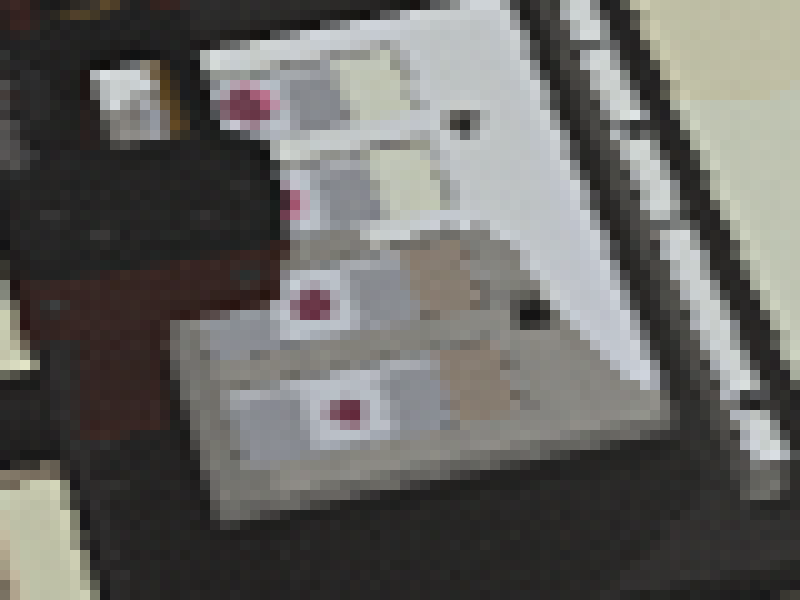

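View pics/f_wrist_z.png

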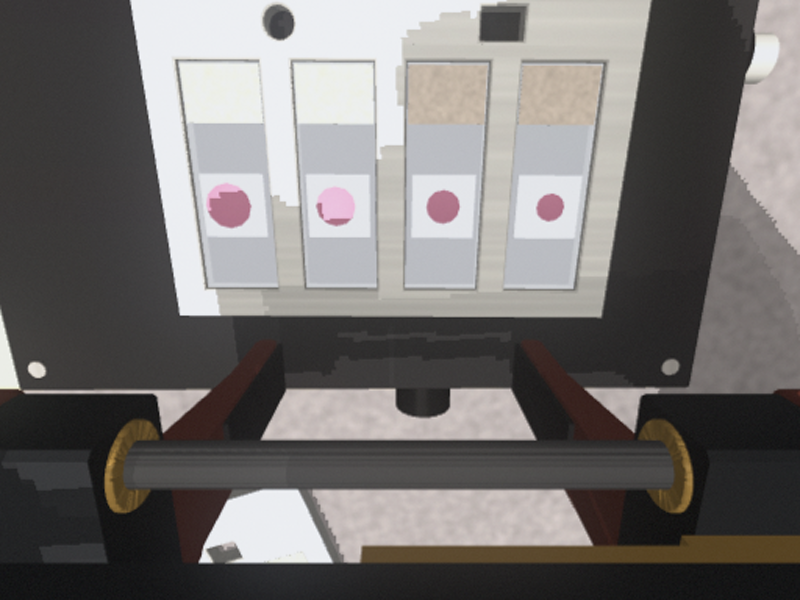

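Call:
servo_tool:
  moves:
    - [[0, 0, 0, 0, 0.001, 0, 0], [0, 0, 0, 0, 0.001, 0, 0], [0, 0, 0, 0, 0.001, 0, 0], [0, 0, 0, 0, 0, 0, 0]]

```text
clock: 6.5
ee_pos: [516.2, 44.7, 47.0]
orientation: [-1.199, 1.226, -1.226]
wrist_force: [-0.2, 0.7, -0.6]
gripper_width: 87.9
```

Call:
servo_tool:
  moves:
    - [[0, 0, 0, 0, 0.001, 0, 0], [0, 0, 0, 0, 0.001, 0, 0], [0, 0, 0, 0, 0, 0, 0]]

```text
clock: 6.75
ee_pos: [516.1, 44.7, 45.0]
orientation: [-1.199, 1.226, -1.226]
wrist_force: [-0.2, 0.8, -0.7]
gripper_width: 87.9
```

Call:
servo_tool:
  moves:
    - [[0, 0, 0, 0, 0.001, 0, 0], [0, 0, 0, 0, 0, 0, 0]]

```text
clock: 6.92
ee_pos: [516.2, 44.7, 44.0]
orientation: [-1.199, 1.226, -1.226]
wrist_force: [-0.2, -0.6, -0.4]
gripper_width: 87.8
```

Call:
servo_tool:
  moves:
    - [[0, 0, 0, 0, 0.001, 0, 0], [0, 0, 0, 0, 0, 0, 0]]

```text
clock: 7.08
ee_pos: [516.2, 44.8, 43.0]
orientation: [-1.199, 1.226, -1.226]
wrist_force: [0.5, -0.1, 0.6]
gripper_width: 87.9
```

Call:
servo_tool:
  moves:
    - [[0, 0, 0, 0, 0.001, 0, 0], [0, 0, 0, 0, 0, 0, 0]]

```text
clock: 7.25
ee_pos: [516.2, 44.7, 42.0]
orientation: [-1.199, 1.226, -1.226]
wrist_force: [0.4, 0.1, -0.4]
gripper_width: 88.0
```

Run:
```python
from h import *
shot("side","g_side")
cv2.imwrite("pics/g_s_c.png",cv2.resize(cv2.imread(f"pics/g_side.png")[190:250,240:320],(800,600),interpolation=cv2.INTER_NEAREST))
```

```text
7.25 tcp [516.2  44.7  42. ] mic [-81.8 -18.4] F [ 0.4  0.1 -0.4] w 88.02213271526908 zyaw -1.3 yax [-0. -0. -1.]
```

View pics/g_s_c.png

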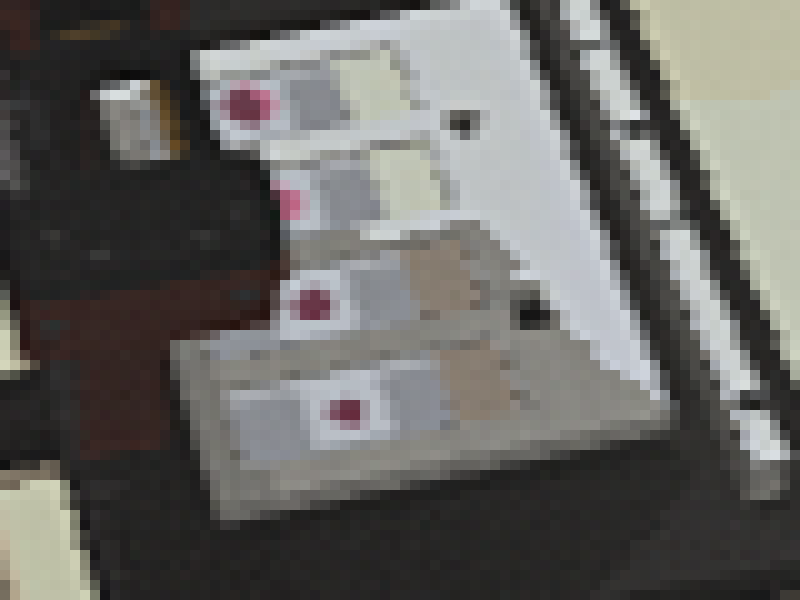

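Call:
servo_tool:
  moves:
    - [[0, 0, 0, 0, 0.001, 0, 0], [0, 0, 0, 0, 0, 0, 0]]

```text
clock: 7.47
ee_pos: [516.2, 44.8, 41.0]
orientation: [-1.199, 1.226, -1.226]
wrist_force: [-1.7, 1.0, -1.0]
gripper_width: 87.7
```

Call:
servo_tool:
  moves:
    - [[0, 0, 0, 0, 0.001, 0, 0], [0, 0, 0, 0, 0, 0, 0]]

```text
clock: 7.63
ee_pos: [516.1, 44.7, 40.0]
orientation: [-1.199, 1.226, -1.226]
wrist_force: [0.3, -0.5, -0.2]
gripper_width: 87.7
```

Call:
servo_tool:
  moves:
    - [[0, 0, 0, 0, 0.001, 0, 0], [0, 0, 0, 0, 0, 0, 0]]

```text
clock: 7.8
ee_pos: [516.2, 44.8, 39.0]
orientation: [-1.199, 1.226, -1.226]
wrist_force: [0.1, -1.1, -0.2]
gripper_width: 87.9
```

Call:
servo_tool:
  moves:
    - [[0, 0, 0, 0, 0.001, 0, 0], [0, 0, 0, 0, 0, 0, 0]]

```text
clock: 7.97
ee_pos: [516.3, 44.7, 38.4]
orientation: [-1.198, 1.226, -1.226]
wrist_force: [-1.2, -0.6, 3.4]
gripper_width: 88.0
```

Call:
servo_tool:
  moves:
    - [[0, 0, 0, 0, 0.001, 0, 0], [0, 0, 0, 0, 0, 0, 0]]

```text
clock: 8.13
ee_pos: [516.4, 44.8, 38.3]
orientation: [-1.199, 1.225, -1.226]
wrist_force: [-3.7, -0.7, 14.6]
gripper_width: 87.7
```

Run:
```python
from h import *
shot("side","i_side")
shot("wrist","i_wrist")
cv2.imwrite("pics/i_s_c.png",cv2.resize(cv2.imread(f"pics/i_side.png")[190:250,240:320],(800,600),interpolation=cv2.INTER_NEAREST))
cv2.imwrite("pics/i_w_c.png",cv2.resize(cv2.imread(f"pics/i_wrist.png")[180:300,100:260],(800,600),interpolation=cv2.INTER_NEAREST))
```

```text
8.1333 tcp [516.4  44.8  38.3] mic [-81.6 -18.3] F [-3.7 -0.7 14.6] w 87.69041744903687 zyaw -1.29 yax [ 0. -0. -1.]
8.1833 tcp [516.4  44.8  38.3] mic [-81.6 -18.3] F [-5.3 -0.8 14.3] w 87.80536100149568 zyaw -1.29 yax [ 0. -0. -1.]
```

View pics/i_s_c.png

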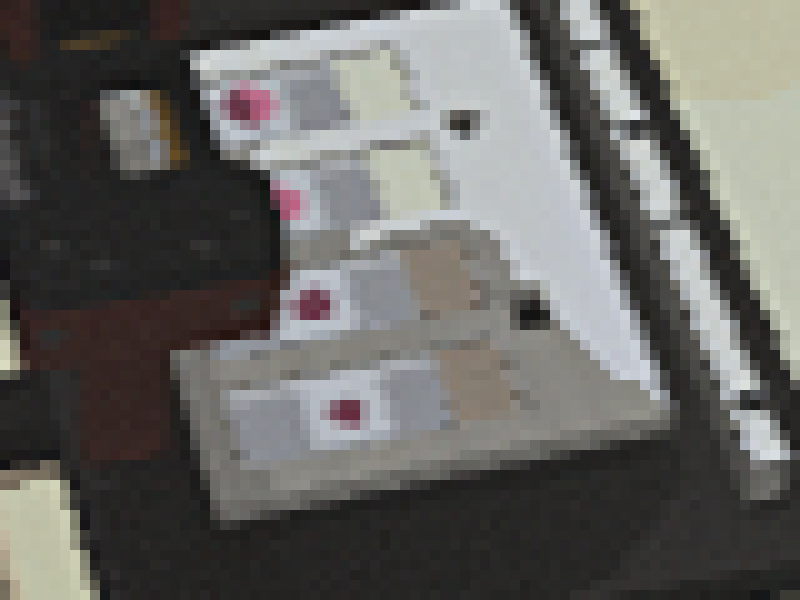

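View pics/i_w_c.png

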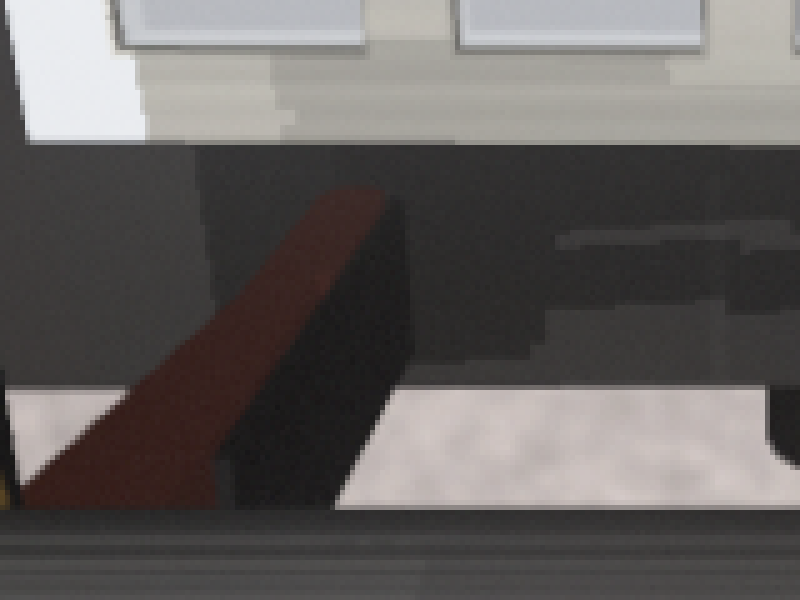

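Call:
servo_tool:
  moves:
    - [[0, 0, 0, 0, -0.0045, 0, 0], [0, 0, 0, 0, 0, 0.004, 0], [0, 0, 0, 0, 0, 0.0025, 0], [0, 0, 0, 0, 0, 0.0015, 0], [0, 0, 0, 0, 0, 0.0015, 0], [0, 0, 0, 0, 0, 0.0015, 0], [0, 0, 0, 0, 0, 0.0015, 0], [0, 0, 0, 0, 0, 0.0015, 0], [0, 0, 0, 0, 0, 0.0015, 0], [0, 0, 0, 0, 0, 0.0015, 0], [0, 0, 0, 0, 0, 0.0015, 0], [0, 0, 0, 0, 0, 0, 0]]

```text
clock: 9.23
ee_pos: [535.1, 44.4, 41.7]
orientation: [-1.198, 1.226, -1.226]
wrist_force: [-0.2, -0.9, -0.3]
gripper_width: 88.2
```

Run:
```python
from h import *
shot("side","j_side")
shot("wrist","j_wrist")
cv2.imwrite("pics/j_s_c.png",cv2.resize(cv2.imread(f"pics/j_side.png")[190:250,240:320],(800,600),interpolation=cv2.INTER_NEAREST))
```

```text
9.2333 tcp [535.1  44.4  41.7] mic [-62.9 -18.4] F [-0.2 -0.9 -0.3] w 88.21324978546922 zyaw -1.29 yax [ 0.  0. -1.]
9.2833 tcp [535.1  44.4  41.7] mic [-62.9 -18.4] F [ 0.5 -1.1 -0.3] w 88.04070726916812 zyaw -1.3 yax [ 0.001  0.    -1.   ]
```

View pics/j_s_c.png

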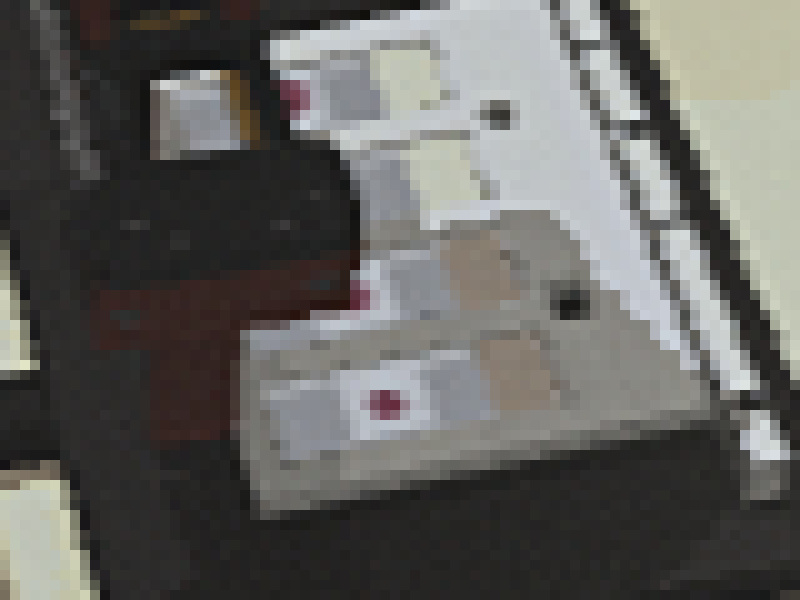

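View pics/j_wrist_z.png

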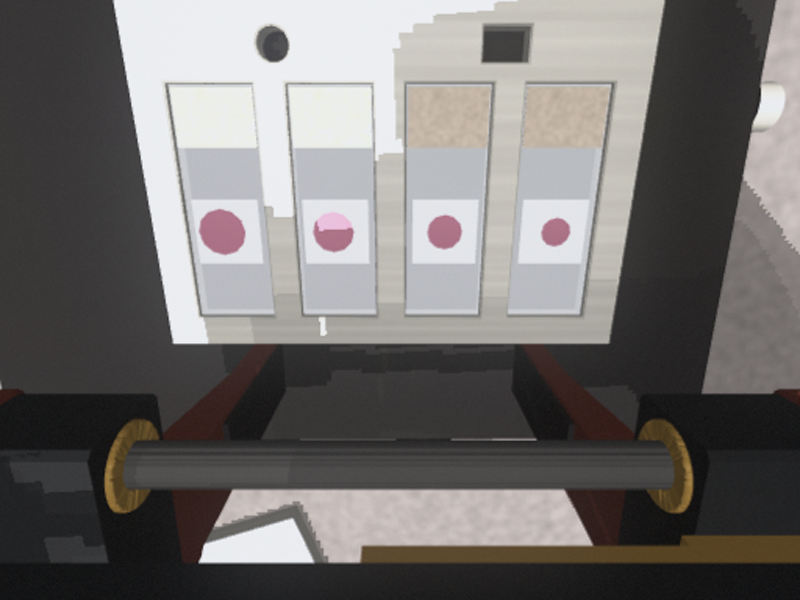

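Call:
servo_tool:
  moves:
    - [[0, 0, 0, 0, 0, 0.001, 0], [0, 0, 0, 0, 0, 0.001, 0], [0, 0, 0, 0, 0, 0, 0]]

```text
clock: 9.58
ee_pos: [536.9, 44.3, 41.7]
orientation: [-1.198, 1.226, -1.226]
wrist_force: [-0.2, -0.3, -0.0]
gripper_width: 87.5
```

Call:
servo_tool:
  moves:
    - [[0, 0, 0, 0, 0, 0.0005, 0], [0, 0, 0, 0, 0, 0.0005, 0], [0, 0, 0, 0, 0, 0, 0]]

```text
clock: 9.83
ee_pos: [537.6, 44.2, 41.6]
orientation: [-1.199, 1.226, -1.226]
wrist_force: [-1.4, -1.2, 0.2]
gripper_width: 88.1
```

Call:
servo_tool:
  moves:
    - [[0, 0, 0, 0, 0, 0.0005, 0], [0, 0, 0, 0, 0, 0, 0]]

```text
clock: 10.0
ee_pos: [537.6, 44.2, 41.5]
orientation: [-1.2, 1.226, -1.225]
wrist_force: [-2.4, -1.0, 0.9]
gripper_width: 87.5
```

Call:
servo_tool:
  moves:
    - [[0, 0, 0, 0, 0, 0.0005, 0], [0, 0, 0, 0, 0, 0.0005, 0], [0, 0, 0, 0, 0, 0, 0]]

```text
clock: 10.25
ee_pos: [537.8, 44.1, 41.3]
orientation: [-1.201, 1.227, -1.225]
wrist_force: [-6.0, -1.8, 2.4]
gripper_width: 87.7
```

Run:
```python
from h import *
shot("side","k_side")
shot("wrist","k_wrist")
cv2.imwrite("pics/k_s_c.png",cv2.resize(cv2.imread(f"pics/k_side.png")[190:250,240:320],(800,600),interpolation=cv2.INTER_NEAREST))
```

```text
10.25 tcp [537.8  44.1  41.3] mic [-60.2 -18.6] F [-6.  -1.8  2.4] w 87.66942882027777 zyaw -1.27 yax [-0.003 -0.001 -1.   ]
10.3 tcp [537.8  44.1  41.3] mic [-60.2 -18.6] F [-5.2 -0.6  3. ] w 87.75346089383561 zyaw -1.26 yax [-0.003 -0.001 -1.   ]
```

View pics/k_s_c.png

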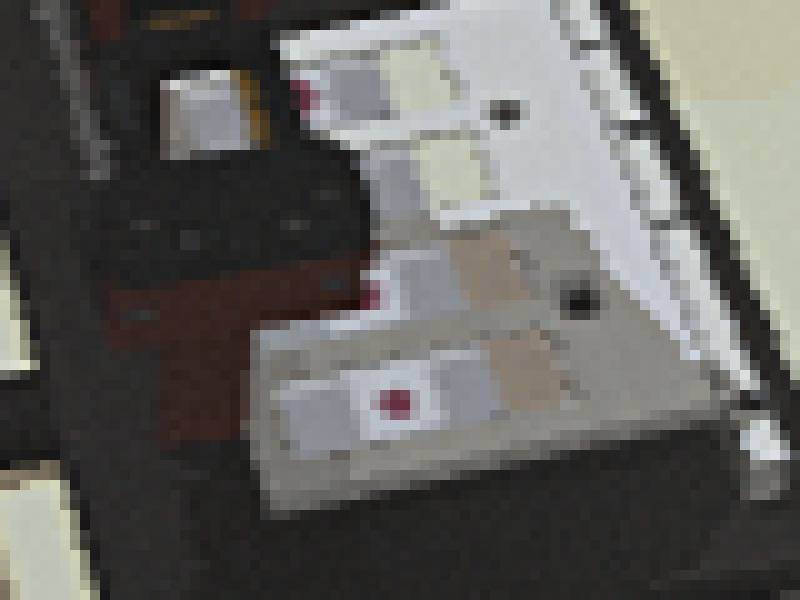

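View pics/k_wrist_z.png

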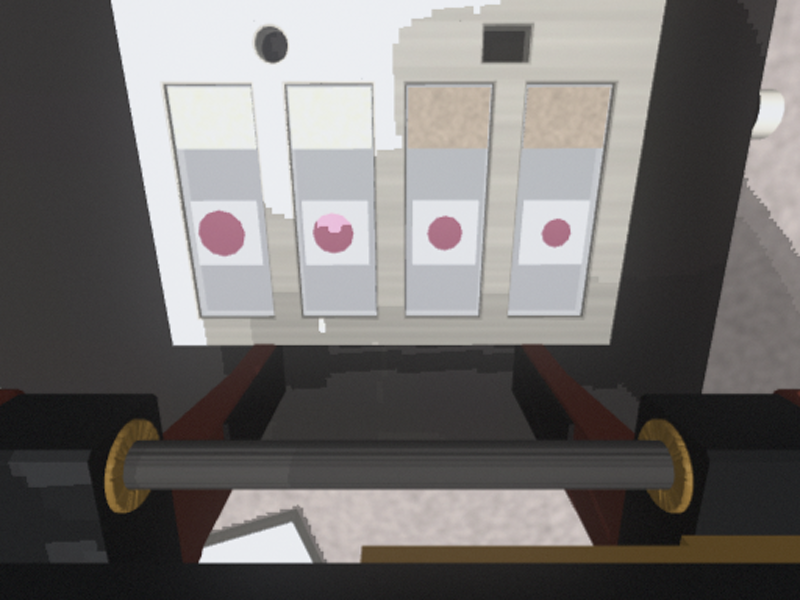

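Call:
servo_tool:
  moves:
    - [[0, 0, 0, 0, 0, -0.004, 0], [0, 0, 0, 0, 0, -0.008, 0], [0, 0, 0, 0, -0.03, -0.005, 0], [0, 0, 0, 0, -0.03, 0, 0], [0, 0, 0, 0, -0.02, 0, 0], [0, 0, 0, 0, 0, 0, 0], [0, 0, 0, 0, 0, 0, 0]]

```text
clock: 10.93
ee_pos: [523.2, 44.7, 122.8]
orientation: [-1.195, 1.223, -1.228]
wrist_force: [-0.5, -0.3, -0.1]
gripper_width: 87.7
```

Run:
```python
from h import *
from bench import arm
shot("wrist","l_wrist")
print(np.round(arm.get_state()['q'],2))
```

```text
10.9333 tcp [523.2  44.7 122.8] mic [-74.7 -18.3] F [-0.5 -0.3 -0.1] w 87.70117835465342 zyaw -1.31 yax [ 0.004  0.    -1.   ]
[ 0.02  0.34 -0.27  1.98  0.12  0.84 -1.91]
```

View pics/l_wrist_z.png

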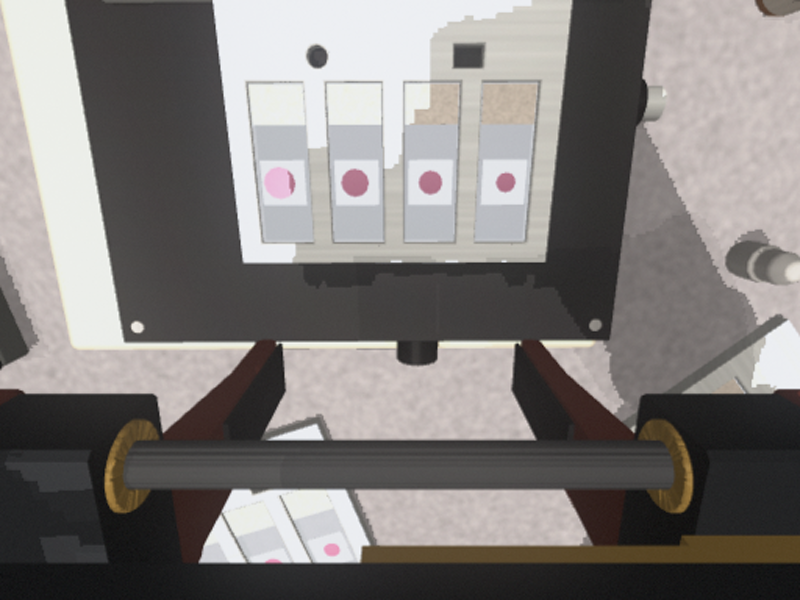

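Run:
```python
from h import *
cp=load("l_wrist")
print(onz(cp,[U((243,262)),U((547,262)),U((571,0)),U((214,0))],70).round(1))
print("hole,slot", onz(cp,[U((317,56)),U((469,55))],76.5).round(1))
print("stage near corners",onz(cp,[U((123,341)),U((611,339))],62).round(1))
cp=load("k_wrist")
print("k",onz(cp,[U((173,345)),U((609,345))],70).round(1),onz(cp,[U((271,44)),U((507,44))],76.5).round(1))
```

```text
[[549.8 126.8  70. ]
 [546.1 -34.8  70. ]
 [668.9 -38.2  70. ]
 [672.7 126.4  70. ]]
hole,slot [[646.7  79.5  76.5]
 [645.5   9.4  76.5]]
stage near corners [[503.8 204.   62. ]
 [498.5 -77.1  62. ]]
k [[549.4 127.1  70. ]
 [545.8 -33.8  70. ]] [[646.8  79.7  76.5]
 [645.3   9.5  76.5]]
```

Call:
servo_tool:
  moves:
    - [[0, 0, 0, 0.0258, 0, 0.0208, 0], [0, 0, 0, 0.0258, 0, 0.0208, 0], [0, 0, 0, 0.0258, 0, 0.0208, 0], [0, 0, 0, 0.0258, 0, 0.0208, 0], [0, -7, 0, 0, 0, 0, 0], [0, -7, 0, 0, 0, 0, 0], [0, -7, 0, 0, 0, 0, 0], [0, -7, 0, 0, 0, 0, 0], [0, -7, 0, 0, 0, 0, 0], [0, -7, 0, 0, 0, 0, 0], [0, -7, 0, 0, 0, 0, 0], [0, -7, 0, 0, 0, 0, 0], [0, -7, 0, 0, 0, 0, 0], [0, -7, 0, 0, 0, 0, 0], [0, -7, 0, 0, 0, 0, 0], [0, -7, 0, 0, 0, 0, 0], [0, -6.2, 0, 0, 0, 0, 0], [0, 0, 0, 0, 0, 0, 0], [0, 0, 0, 0, 0, 0, 0]]

```text
clock: 12.57
ee_pos: [602.2, -60.4, 120.1]
orientation: [-1.57, 0.019, -0.016]
wrist_force: [-0.7, -1.5, -0.4]
gripper_width: 88.3
```

Run:
```python
from h import *
from bench import arm
shot("wrist","m_wrist")
print(np.round(arm.get_state()['q'],2))
```

```text
12.5667 tcp [602.2 -60.4 120.1] mic [   6. -122.] F [-0.7 -1.5 -0.4] w 88.29374466573489 zyaw 88.72 yax [-0.002  0.001 -1.   ]
[ 0.42  0.51 -0.57  1.77  0.32  0.96 -0.3 ]
```

View pics/m_wrist_z.png

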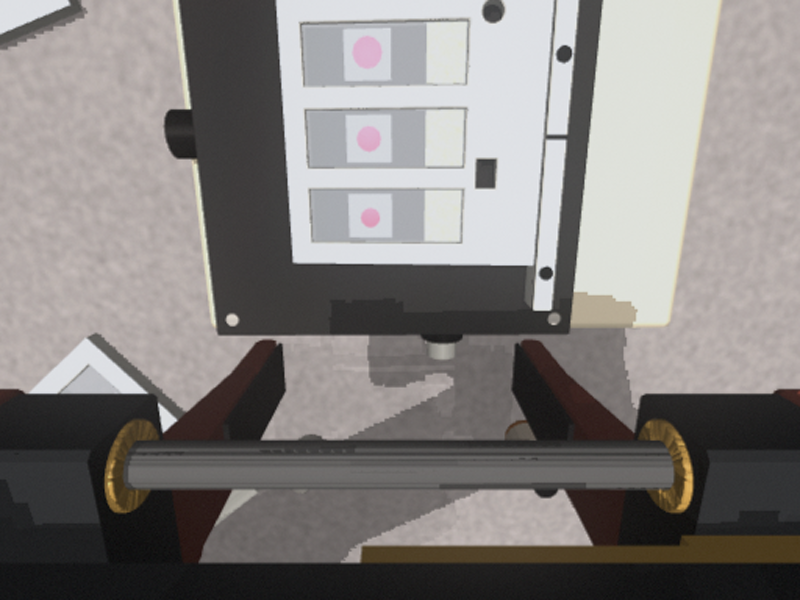

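Call:
servo_tool:
  moves:
    - [[0, 0, 0, 0, 0.03, 0, 0], [0, 0, 0, 0, 0.03, 0, 0], [0, 0, 0, 0, 0.018, 0, 0], [0, 0, 0, 0, 0, 0, 0], [0, 0, 0, 0, 0, 0.005, 0], [0, 0, 0, 0, 0, 0.004, 0], [0, 0, 0, 0, 0, 0.003, 0], [0, 0, 0, 0, 0, 0, 0]]

```text
clock: 13.28
ee_pos: [604.0, -46.9, 44.7]
orientation: [-1.57, 0.013, -0.015]
wrist_force: [-0.3, -0.1, 0.2]
gripper_width: 87.7
```

Run:
```python
from h import *
shot("side","n_side")
shot("wrist","n_wrist")
cv2.imwrite("pics/n_s_c.png",cv2.resize(cv2.imread(f"pics/n_side.png")[180:255,230:330],(800,600),interpolation=cv2.INTER_NEAREST))
```

```text
13.2833 tcp [604.  -46.9  44.7] mic [   7.5 -108.5] F [-0.3 -0.1  0.2] w 87.6619062695506 zyaw 88.97 yax [ 0.002  0.    -1.   ]
13.3333 tcp [603.8 -47.6  44.6] mic [   7.4 -109.2] F [-0.1 -0.2  0.1] w 87.52990090954619 zyaw 88.95 yax [ 0.001  0.    -1.   ]
```

View pics/n_s_c.png

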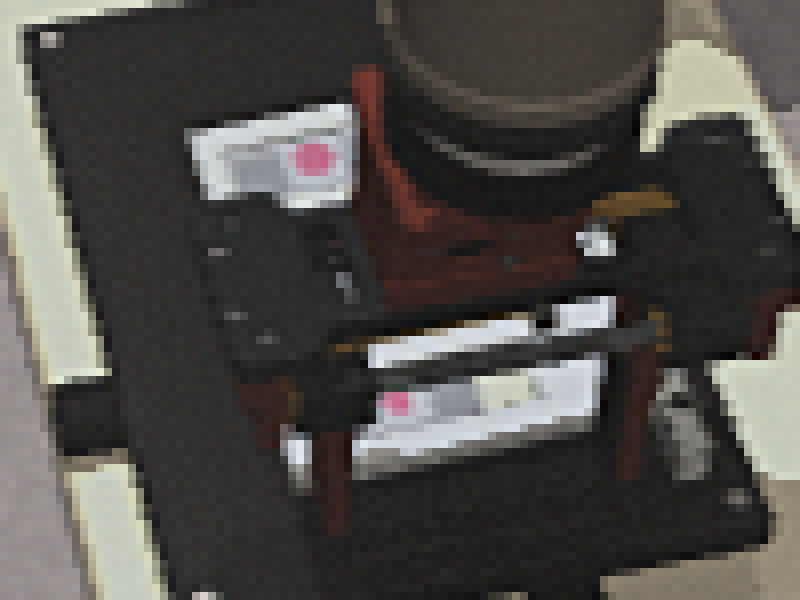

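View pics/n_wrist_z.png

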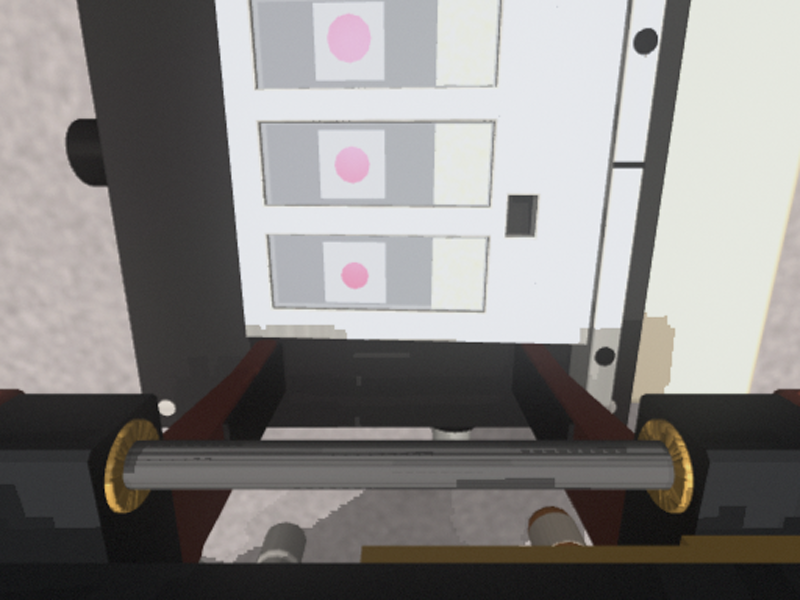

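Call:
servo_tool:
  moves:
    - [[0, 0, 0, 0, 0.0025, 0, 0], [0, 0, 0, 0, 0, 0.001, 0], [0, 0, 0, 0, 0, 0.001, 0], [0, 0, 0, 0, 0, 0.001, 0], [0, 0, 0, 0, 0, 0.001, 0], [0, 0, 0, 0, 0, 0.001, 0], [0, 0, 0, 0, 0, 0.001, 0], [0, 0, 0, 0, 0, 0.001, 0], [0, 0, 0, 0, 0, 0.001, 0], [0, 0, 0, 0, 0, 0.001, 0], [0, 0, 0, 0, 0, 0.001, 0], [0, 0, 0, 0, 0, 0, 0]]

```text
clock: 14.38
ee_pos: [603.6, -38.1, 41.2]
orientation: [-1.571, 0.015, -0.015]
wrist_force: [0.4, -0.1, 0.3]
gripper_width: 87.7
```

Run:
```python
from h import *
shot("wrist","o_wrist")
```

```text
14.3833 tcp [603.6 -38.1  41.2] mic [  7.  -99.7] F [ 0.4 -0.1  0.3] w 87.74227035924285 zyaw 88.93 yax [ 0.  0. -1.]
```

View pics/o_wrist_z.png

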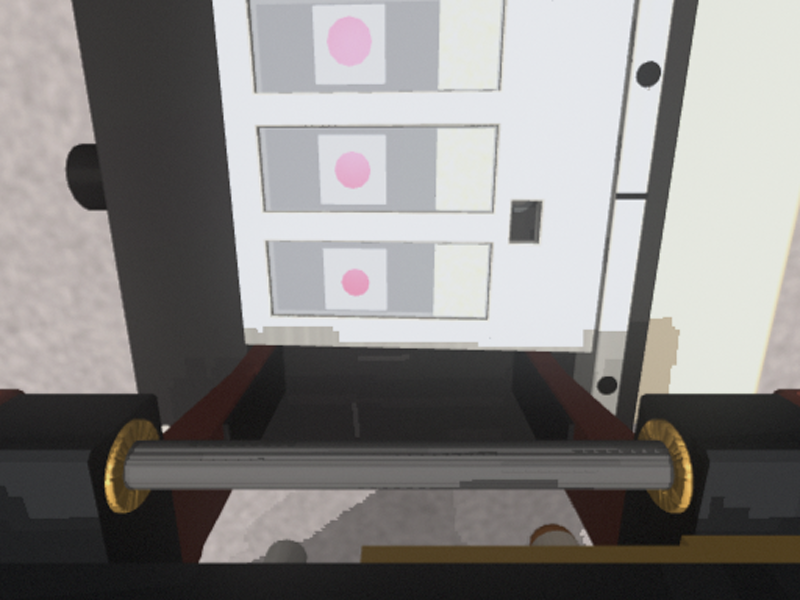

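Call:
servo_tool:
  moves:
    - [[0, 0, 0, 0, 0, 0.001, 0], [0, 0, 0, 0, 0, 0.001, 0], [0, 0, 0, 0, 0, 0.001, 0], [0, 0, 0, 0, 0, 0.001, 0], [0, 0, 0, 0, 0, 0.001, 0], [0, 0, 0, 0, 0, 0.0006, 0], [0, 0, 0, 0, 0, 0, 0]]

```text
clock: 15.02
ee_pos: [603.7, -32.4, 41.2]
orientation: [-1.57, 0.015, -0.015]
wrist_force: [-0.2, -0.6, -1.0]
gripper_width: 87.3
```

Run:
```python
from h import *
shot("wrist","p_wrist")
```

```text
15.0167 tcp [603.7 -32.4  41.2] mic [  7. -94.] F [-0.2 -0.6 -1. ] w 87.3444049183387 zyaw 88.93 yax [ 0.  0. -1.]
```

View pics/p_wrist_z.png

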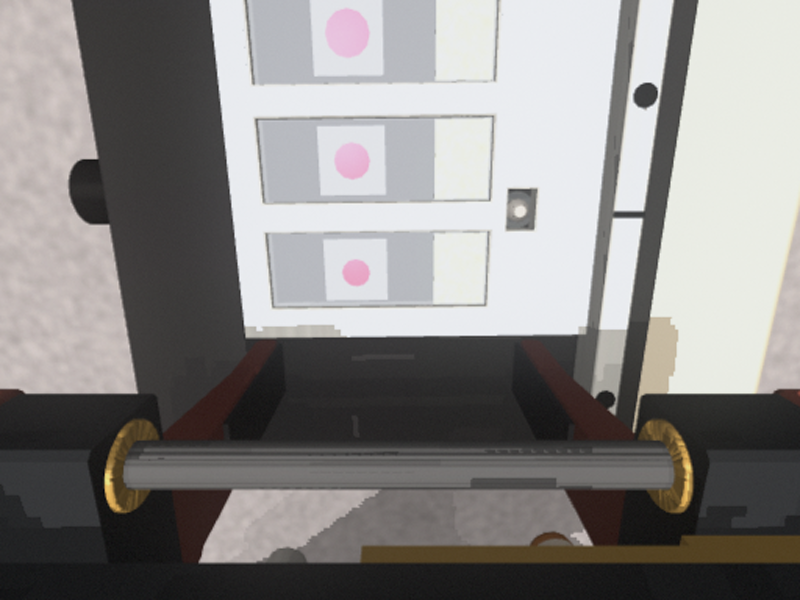

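Call:
servo_tool:
  moves:
    - [[0, 0, 0, 0, 0, -0.005, 0], [0, 0, 0, 0, 0, -0.01, 0], [0, 0, 0, 0, -0.03, 0, 0], [0, 0, 0, 0, -0.04, 0, 0], [0, 0, 0, 0, -0.04, 0, 0], [0, 0, 0, 0, 0, 0, 0], [0, 0, 0, 0, 0, 0, 0]]

```text
clock: 15.65
ee_pos: [605.1, -49.0, 153.8]
orientation: [-1.572, 0.012, -0.02]
wrist_force: [0.5, -0.5, -0.5]
gripper_width: 87.5
```

Run:
```python
from h import *
shot("wrist","q_wrist")
shot("side","q_side")
cv2.imwrite("pics/q_s_c.png",cv2.resize(cv2.imread(f"pics/q_side.png")[180:255,230:330],(800,600),interpolation=cv2.INTER_NEAREST))
```

```text
15.65 tcp [605.1 -49.  153.8] mic [   8.8 -110.6] F [ 0.5 -0.5 -0.5] w 87.51929932166121 zyaw 88.83 yax [ 0.005 -0.001 -1.   ]
15.7 tcp [603.6 -49.1 151.7] mic [   7.2 -110.7] F [ 0.1 -0.4 -0.1] w 87.59842305005027 zyaw 88.84 yax [ 0.001 -0.001 -1.   ]
```

View pics/q_wrist_z.png

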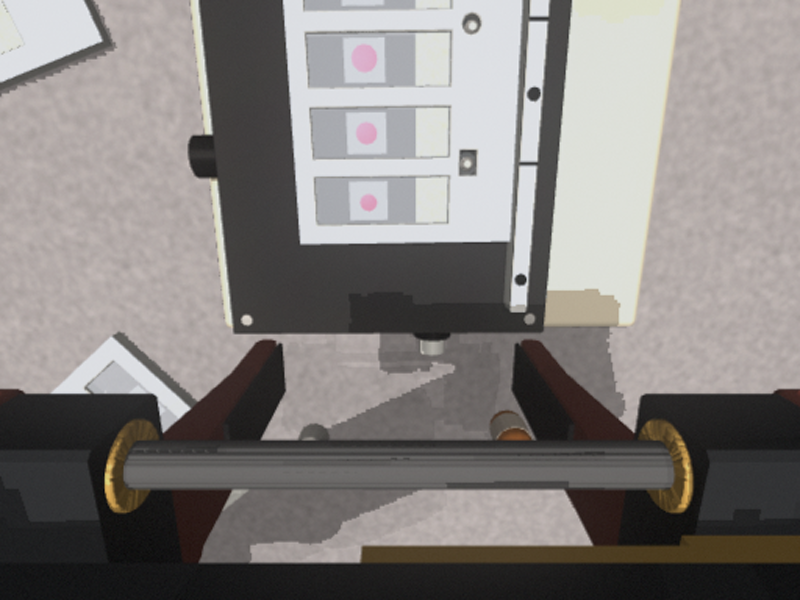

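View pics/q_s_c.png

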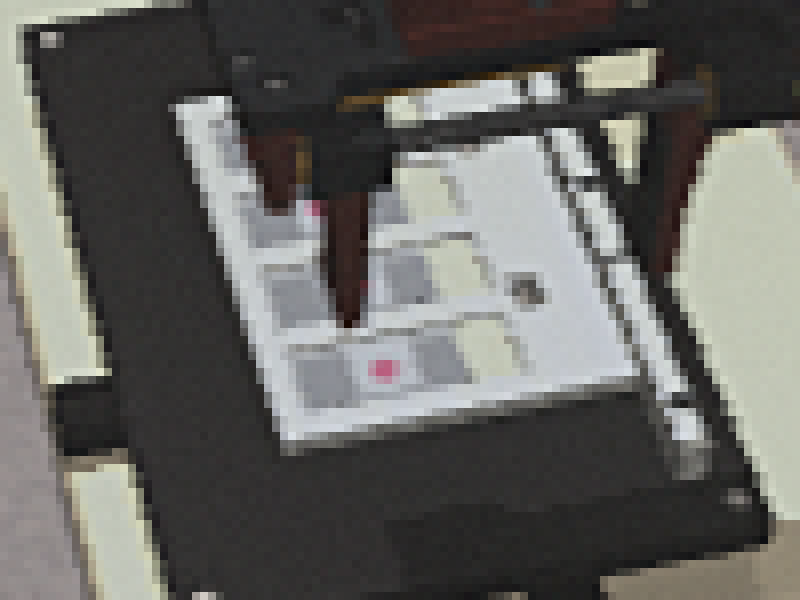

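Call:
servo_tool:
  moves:
    - [[0, 0, 0, 0, -0.02, 0.03, 0], [0, 0, 0, 0, 0, 0.03, 0], [0, 0, 0, 0, 0, 0, 0], [0, 0, 0, 0, 0, 0, 0], [0, 0, 0, 0, 0, 0, 0]]

```text
clock: 16.17
ee_pos: [603.4, 11.2, 169.3]
orientation: [-1.572, 0.017, -0.013]
wrist_force: [0.3, -0.3, -0.0]
gripper_width: 87.6
```

Run:
```python
from h import *
shot("wrist","r_wrist")
```

```text
16.1667 tcp [603.4  11.2 169.3] mic [  6.  -50.4] F [ 0.3 -0.3 -0. ] w 87.61832365127425 zyaw 88.91 yax [-0.003 -0.001 -1.   ]
```

View pics/r_wrist_z.png

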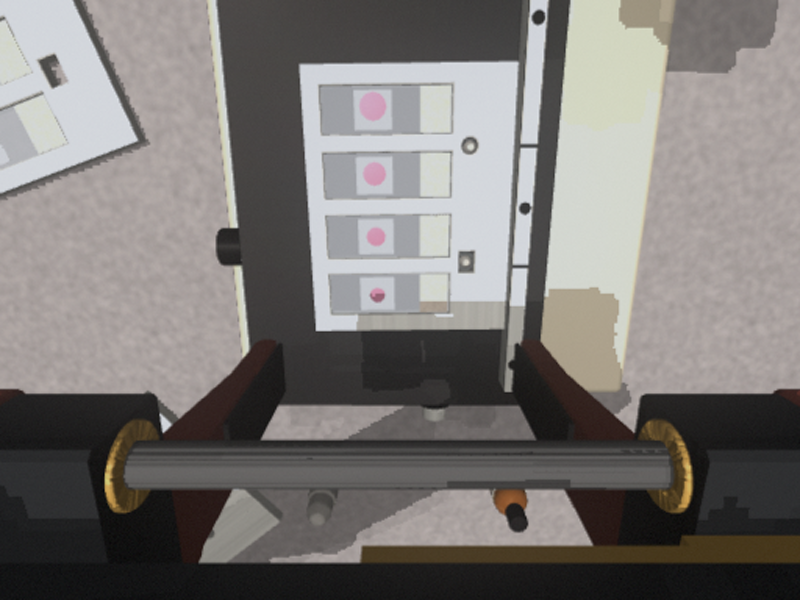

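Run:
```python
from h import *
cp=load("r_wrist")
P=[(519,62),(503,329),(316,330),(300,66)]
for t in (0,1,2,3):
    v,r=carfit(cp,P,t);print(t,v[:2].round(1),np.degrees(v[2]).round(2),"rms",np.sqrt((r**2).mean()).round(2))
st=onz(cp,[U((243,403)),U((547,407))],62);print(st.round(1))
im=cv2.imread("pics/r_wrist.png")[70:190,260:360];cv2.imwrite("pics/r_c.png",cv2.resize(im,(500,600),interpolation=cv2.INTER_NEAREST))
```

```text
0 [610.2  61.4] -0.58 rms 0.34
1 [610.   61.4] -0.58 rms 0.43
2 [609.9  61.4] -0.57 rms 0.71
3 [609.8  61.4] -0.56 rms 1.05
[[489.9 -74.7  62. ]
 [706.7 -81.7  62. ]]
```

View pics/r_c.png

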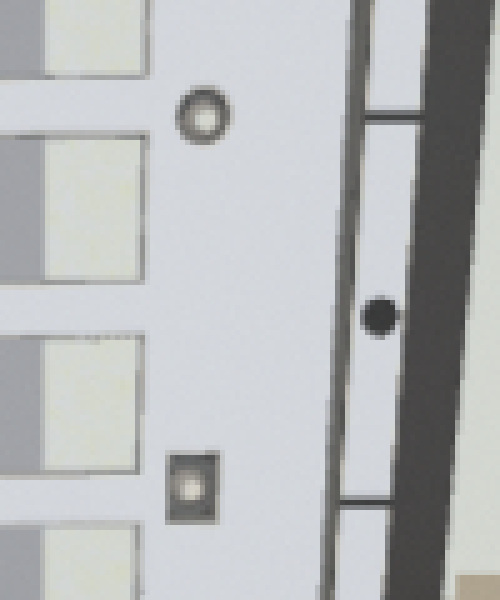

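Run:
```python
from bench import arm
print(arm.close_job(), arm.get_state()['clock'])
```

```text
the job is handed in; nothing more can be done
the job is handed in; nothing more can be done
```

The carrier is seated: its hole and slot dropped over the pins and it lies flat on the stage. I handed the job in at about 16 s on the robot's clock, with the arm clear of everything.

- **How it went:** With the open fingertips I pushed the near edge back about 12 mm until the carrier met the rail. Then I pushed the right edge about 15 mm left until it dropped. It was never gripped or lifted.
- **First push missed:** When the jaws are open, the fingertips sit about 23 mm above the reported TCP. The first push therefore passed over the carrier without touching it. I backed off, found the stage by a light touch of about 15 N, and repeated the push at the right height.
- **Last checks:**
  - Both pins show inside the hole and the slot.
  - The corner fit is best at zero tilt.
  - The carrier's centre came out at (610.2, 61.4) mm in the world frame. The seated place is about (610, 61.4) mm.
- **Disagreement:** The last fit put the carrier's turn about 0.5° away from my earlier stage estimate. I took this as pixel-reading error.
- **Bystanders:** The arm never went near the bottle, objective or slide box. I did not measure their positions again.

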